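Gap a notepad press: down to the stop, back two turns, hold the crank

TASK

One of the two screw presses on the desk holds the notepad with the green cover, the other the yellow one. On the press with the green pad, wind the red wheel by its black crank handle clockwise down to its stop, then back it off exactly two full turns, and finish with the gripper still holding that crank handle, so that the wheel stays put while a colleague draws the pad out. Leave the other press and everything else on the desk as they are.

Things in the scene. Friction and masses are not known exactly. Their poses are not given: they have to be found in the camera images.
- pad_green: notepad 150 x 96 x 18 mm with a plain green cover and spine, lying under the platen of one of the two presses (which one changes from start to start), perhaps a little askew; it sticks out before and behind the platen and cannot be moved. Origin: centre of its underside; long side along its x.
- pad_yellow: notepad 150 x 96 x 18 mm with a plain yellow cover and spine, lying under the platen of one of the two presses (which one changes from start to start), perhaps a little askew; it sticks out before and behind the platen and cannot be moved. Origin: centre of its underside; long side along its x.
- press_1: the left (+y) of two identical fixed grey screw presses: base 170 x 190 mm, cross beam along y at 62 to 82 mm height, aluminium platen under it, level red wheel 124 mm across at 100 mm height. A 12 mm steel stem rises through its hub to at most 130 mm. Origin: centre of the base's underside, z up. The pad whose origin is within 40 mm of it horizontally lies in this press.
- hub_1 (a point): point on the upright axis of the wheel of press_1, 132 mm above the desk (as high as the middle of the crank handle); it does not move
- handle_1 (a point): centre of the upright black crank handle on press_1's wheel: round, 20 mm in diameter, 46 mm tall (109 to 155 mm above the desk), 50 mm from the wheel's axis. It spins freely on its pin, so a gripper holding it from above can carry it round and round the axis without turning.
- wheel_1 (a joint): angle of press_1's wheel, rad: 0 = wound down to the hard stop; grows 6.283 a turn as it is backed off (anticlockwise from above), to 20.7 at most. Starts between half a turn and one and a half turns. About 2.5 N on the handle moves it, it stays where left, and the push rises sharply at the stop; the platen rises 4 mm a turn.
- press_2: the right (-y) of two identical fixed grey screw presses: base 170 x 190 mm, cross beam along y at 62 to 82 mm height, aluminium platen under it, level red wheel 124 mm across at 100 mm height. A 12 mm steel stem rises through its hub to at most 130 mm. Origin: centre of the base's underside, z up. The pad whose origin is within 40 mm of it horizontally lies in this press.
- hub_2 (a point): point on the upright axis of the wheel of press_2, 132 mm above the desk (as high as the middle of the crank handle); it does not move
- handle_2 (a point): centre of the upright black crank handle on press_2's wheel: round, 20 mm in diameter, 46 mm tall (109 to 155 mm above the desk), 50 mm from the wheel's axis. It spins freely on its pin, so a gripper holding it from above can carry it round and round the axis without turning.
- wheel_2 (a joint): angle of press_2's wheel, rad: 0 = wound down to the hard stop; grows 6.283 a turn as it is backed off (anticlockwise from above), to 20.7 at most. Starts between half a turn and one and a half turns. About 2.5 N on the handle moves it, it stays where left, and the push rises sharply at the stop; the platen rises 4 mm a turn.
- crank_1: the crank handle of press_1 as a part: origin at the middle of its foot, 23 mm below point handle_1
- crank_2: the crank handle of press_2 as a part: origin at the middle of its foot, 23 mm below point handle_2
- staple_box: yellow staple box, 40 x 78 x 30 mm, near the desk's front edge between the presses; a bystander, origin at its underside
- eraser: blue and white eraser, 23 x 58 x 13 mm, behind the presses; a bystander, origin at its underside
- stapler: red stapler, 34 x 139 x 52 mm, at the left; a bystander, origin at its underside
- highlighter_yellow: yellow highlighter at the left; a bystander, origin at its underside
- highlighter_pink: pink highlighter behind the presses; a bystander, origin at its underside
- card_pack_1: banded pack of cards at the right; a bystander, origin at its underside

How it is judged:
By the outcome, as a careful person would: the job done as asked, in the order asked, and still so for the second after the job is handed in, while the arm keeps its last pose, push and grip.
It also fails if it takes over 64 s, if anything falls off the work surface, if the arm or the gripper's body presses on something with over 40 N, if the wrist force passes 120 N, or if a joint passes its speed limit or range.

ROBOT

A 6-joint arm with a two-finger parallel gripper is mounted at the origin on a cart in front of the work surface, level with it; the furniture and walls round the work are solid. World frame = base frame: x ahead of the robot, y to its left, z up, the work surface at z = 0. Lengths are in mm, angles in rad, forces in N, time in s.
With the tool pointing down it reaches from about 375 to 975 mm from the base axis. Payload 3.8 kg.
Tool frame: the origin (TCP) lies midway between the tips of the shut fingers; the grasp point (between the pads) lies 19 mm behind it; y points along the fingers, z is the direction in which the jaws open and shut, and the axes are right-handed (so a half turn about y gives the same grasp; the last joint's range is limited). The gripper opens to 88 mm and grips with 3 to 60 N. Pads are 18 mm wide; open, the fingers measure 123 mm over their backs; the gripper's body (75 mm by 187 mm) begins 45 mm behind the grasp point.
Start: joints at [-1.139, 0.264, 1.604, -0, 1.274, -0.037], TCP at [304.97, -602.172, 238.706] pointing down, gripper open.
Joint ranges: [-2.63, 2.63], [-0.94, 2.18], [0.31, 2.57], [-1.31, 4.45], [0, 2.66], [-2.55, 2.55]. Speed limits (rad/s): [2.57, 2.57, 3.14, 3.14, 3.14, 3.14].

INTERFACE

Orientations are given as a unit quaternion [x, y, z, w].
In Python, from station import manip gives the robot as it stands.
- The arm moves only by the tool drive_tool, never from a script. Its argument "series" is a list of rows, each a list of 7 numbers: the shift along the tool's x, y, z in m, then the turn, a rotation vector about the tool's x, y, z in degrees, then the gripper command: -1 is fully open, 1 is shut, values between are in proportion. A call has 1 to 20 rows; each row shifts and turns the pose as measured when the row begins, along the tool's axes as they then stand; what a row does not reach is not made up. A row lasts 1/8 s, in which the tool goes at most 62.5 mm and 10.7 degrees, less where a joint would pass 70% of its speed; a pose out of reach is approached as far as the arm can. A call with a gripper value outside its range is refused whole. The fingers move at their own pace and stop on an object; "squeeze" is the grip in N (left out, the last holds). Time passes only in rows, so rows that do not move let the fingers close. It gives the time, the measured TCP pose, the force and the opening at its end, in the units of the state.
- manip.get_state(): the state, without advancing time (a new reading comes with each control period).
- manip.get_image(name): name is "side" or "top" or "wrist"; returns a dict with "frame" (400x640x3 uint8, blue, green, red), "K" (3x3 intrinsics, pixels), "R" (3x3) and "t" (3): a world point X has camera coordinates R X + t. Camera axes: x right, y down, z forward; pixel columns grow to the right and rows downward; lengths in mm; the calibration is good to about 2 mm. A picture is of the moment at which its call begins. There is no depth.
- manip.job_done(): hands the job in, once; it reports no verdict.
The state is a dict: "t": time; "joint_positions": joint angles; "joint_vel": joint speeds; "effort": joint torques, N m; "eef_pos": TCP position; "tcp_rot": TCP orientation; "ft_force": force on the tool from outside, world axes, zero at the start; "ft_torque": the same for the moment, N m; "width": finger opening in mm.
Only numpy, scipy, OpenCV 4.12 (cv2) and the standard library are available. Lean on these libraries where they do the work, as an engineer would, in place of code of your own. Each camera call takes 0.05 s, during which the arm holds its last target. There are 200 camera calls.

## Working session

There is one attempt and no reset: what is moved stays moved. The work goes in short steps, Python scripts to look and compute and a tool call to move; the robot and the scene stay as the last step left them, time stands still between calls to the robot, and variables do not carry over. Pictures are saved under pics/ and viewed, about 8 in all and at most 12, crops included, and the job is handed in when it is done.

Besides the shell and the picture viewer there is one more tool, called in YAML: its name, and indented under it one key for each argument. drive_tool: Moves the arm, as the interface text tells. Its arguments: {"type":"object","properties":{"series":{"type":"array"},"squeeze":{"type":"number"}},"required":["series"]}

```bash
mkdir -p pics; python3 - <<'E'
from station import manip
import cv2,numpy as np
s=manip.get_state();print({k:np.round(v,3).tolist() for k,v in s.items()})
for n in("top","side"):
    d=manip.get_image(n);cv2.imwrite(f"pics/{n}0.png",d["frame"]);np.savez(f"{n}.npz",K=d["K"],R=d["R"],t=d["t"]);print(n,np.round(d["K"],1).tolist(),np.round(d["R"],3).tolist(),np.round(d["t"],1).tolist())
E
```

```text
{'t': 0.0, 'joint_positions': [-1.139, 0.265, 1.605, -0.0, 1.274, -0.037], 'joint_vel': [0.001, 0.001, -0.002, 0.002, 0.001, 0.001], 'effort': [0.003, -50.21, -35.687, 0.073, 0.029, -0.0], 'eef_pos': [304.66, -601.564, 237.425], 'tcp_rot': [-0.164, 0.689, -0.687, 0.164], 'ft_force': [-0.309, -0.558, 0.216], 'ft_torque': [-0.013, -0.031, 0.029], 'width': 88.117}
top [[479.5, 0.0, 325.3], [0.0, 479.5, 204.6], [0.0, 0.0, 1.0]] [[0.005, -1.0, -0.011], [-0.988, -0.003, -0.156], [0.156, 0.012, -0.988]] [-27.3, 610.1, 1560.3]
side [[398.4, 0.0, 320.3], [0.0, 398.4, 201.7], [0.0, 0.0, 1.0]] [[-1.0, 0.003, -0.019], [0.016, 0.644, -0.765], [0.01, -0.765, -0.644]] [582.1, 109.4, 1580.4]
```

View pics/top0.png

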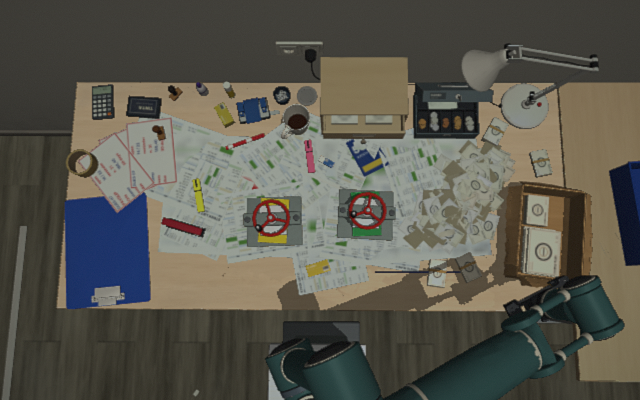

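View pics/side0.png

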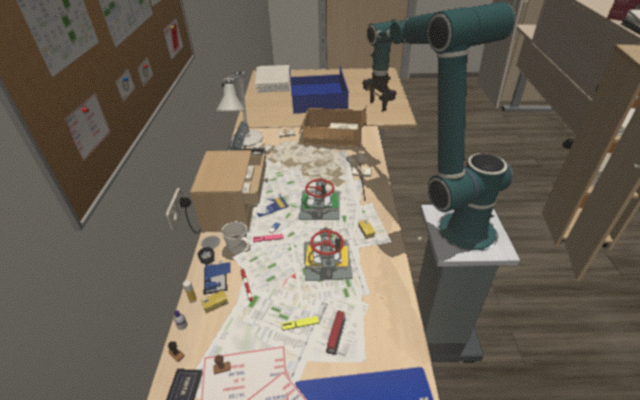

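The green pad (about 367,200 in the top view) lies under the right-hand press, press_2. The handle looks to be at about (350,212).

```bash
cat > h.py <<'E'
import cv2,numpy as np
from scipy.spatial.transform import Rotation as Ro
def ray(d,u,v,z):
    K,R,t=d["K"],d["R"],d["t"];c=-R.T@t;r=R.T@np.linalg.inv(K)@np.array([u,v,1.]);return c+r*(z-c[2])/r[2]
def proj(d,X):
    p=d["K"]@(d["R"]@np.asarray(X,float)+d["t"]);return p[:2]/p[2]
def redmask(f):
    h=cv2.cvtColor(f,cv2.COLOR_BGR2HSV);return (((h[...,0]<8)|(h[...,0]>172))&(h[...,1]>150)&(h[...,2]>60)).astype(np.uint8)
E
python3 - <<'E'
from h import *
from station import manip
for n,(u0,u1,v0,v1) in {"top":(335,400,180,245),"side":(295,345,170,225)}.items():
    f=cv2.imread(f"pics/{n}0.png");d=np.load(f"{n}.npz")
    m=redmask(f);m2=np.zeros_like(m);m2[v0:v1,u0:u1]=m[v0:v1,u0:u1]
    c=cv2.convexHull(np.argwhere(m2)[:,::-1].astype(np.int32))
    e=cv2.fitEllipse(c);print(n,e,"centre@z100",ray(d,*e[0],100))
    cr=f[v0:v1,u0:u1];g=cr.max(2);b=(g<45).astype(np.uint8)
    k,_,st,ce=cv2.connectedComponentsWithStats(b)
    for i in range(1,k):
        if st[i,4]>8: print(st[i],ce[i]+[u0,v0],ray(d,*(ce[i]+[u0,v0]),140).round(1))
    cv2.imwrite(f"pics/{n}c.png",cv2.resize(cr,None,fx=8,fy=8,interpolation=cv2.INTER_CUBIC))
a=cv2.imread("pics/topc.png");b=cv2.imread("pics/sidec.png");H=max(a.shape[0],b.shape[0])
p=lambda x:cv2.copyMakeBorder(x,0,H-x.shape[0],0,0,cv2.BORDER_CONSTANT)
o=np.hstack([p(a),p(b)]);print(o.shape);cv2.imwrite("pics/c0.png",cv2.resize(o,None,fx=.85,fy=.85))
s=manip.get_state();print(Ro.from_quat(s["tcp_rot"]).as_matrix().round(3))
E
```

```text
top ((367.1236877441406, 210.4362030029297), (36.404293060302734, 37.23695373535156), 121.8239974975586) centre@z100 [ 583.39101866 -160.62905744  100.        ]
[15 31  6  7 17] [352.23529412 214.82352941] [ 563.4 -110.7  140. ]Traceback (most recent call last):
  File "<stdin>", line 7, in <module>
cv2.error: OpenCV(4.12.0) /io/opencv/modules/imgproc/src/shapedescr.cpp:361: error: (-201:Incorrect size of input array) There should be at least 5 points to fit the ellipse in function 'fitEllipseNoDirect'
```

```bash
python3 - <<'E'
from h import *
from station import manip
s=manip.get_state();M=Ro.from_quat(s["tcp_rot"]).as_matrix();print(M.round(3))
d=manip.get_image("wrist");print(d["R"].round(3).tolist(), "cam pos",(-d["R"].T@d["t"]).round(0),"in tool",(M.T@(-d["R"].T@d["t"]-s["eef_pos"])).round(0),"tool axes in cam",(d["R"]@M).round(2).tolist(),d["K"][0])
print(M.T@(np.array([575,-150,330])-s["eef_pos"]))
E
```

```text
[[-0.892 -0.001  0.452]
 [-0.452  0.002 -0.892]
 [-0.    -1.    -0.002]]
[[0.451, -0.893, -0.003], [-0.846, -0.428, 0.319], [-0.286, -0.141, -0.948]] cam pos [ 379. -564.  383.] in tool [ -83. -145.   -0.] tool axes in cam [[0.0, 0.0, 1.0], [0.95, -0.32, -0.0], [0.32, 0.95, -0.0]] [320.34731937   0.         323.70271064]
[-445.18562953  -91.89378973 -280.93337377]
```

drive_tool:
  series:
    - [-0.045,-0.01,-0.028,0,0,0,-1]
    - [-0.045,-0.01,-0.028,0,0,0,-1]
    - [-0.045,-0.01,-0.028,0,0,0,-1]
    - [-0.045,-0.01,-0.028,0,0,0,-1]
    - [-0.045,-0.01,-0.028,0,0,0,-1]
    - [-0.045,-0.01,-0.028,0,0,0,-1]
    - [-0.045,-0.01,-0.028,0,0,0,-1]
    - [-0.045,-0.01,-0.028,0,0,0,-1]
    - [-0.045,-0.01,-0.028,0,0,0,-1]
    - [-0.04,0,-0.028,0,0,0,-1]
    - [0,0,0,0,-10,0,-1]
    - [0,0,0,0,-10,0,-1]
    - [0,0,0,0,-10,0,-1]
    - [0,0,0,0,-10,0,-1]
    - [0,0,0,0,-10,0,-1]
    - [0,0,0,0,-10,0,-1]
    - [0,0,0,0,0,0,-1]

```text
t: 2.28
eef_pos: [581.7, -134.1, 324.0]
tcp_rot: [-0.494, 0.51, -0.501, 0.494]
ft_force: [-0.5, 0.2, 0.0]
width: 88.0
```

```bash
python3 - <<'E'
from h import *
from station import manip
s=manip.get_state();print({k:np.round(s[k],3).tolist() for k in("t","joint_positions","eef_pos")})
d=manip.get_image("wrist");cv2.imwrite("pics/w1.png",d["frame"]);np.savez("w1.npz",K=d["K"],R=d["R"],t=d["t"])
print(proj(d,[583,-160,132]),proj(d,[563,-111,155]),proj(d,[583,-160,100]))
E
```

```text
{'t': 2.275, 'joint_positions': [-0.272, 0.082, 1.66, 0.006, 1.41, -0.25], 'eef_pos': [581.687, -134.073, 324.049]}
[327.07850727 193.8713161 ] [306.00002131 154.37657279] [327.01968707 185.72707352]
```

View pics/w1.png

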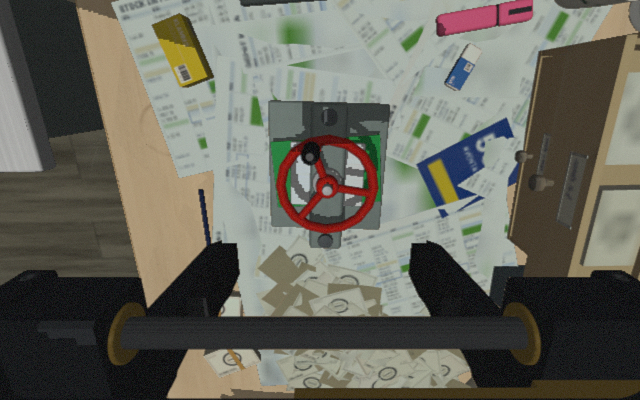

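The wrist view shows the green pad's press. The wheel hub is at about (327,187) and the black handle top at about (311,152). Next I'll fit both precisely.

```bash
python3 - <<'E'
from h import *
from station import manip
f=cv2.imread("pics/w1.png");d=np.load("w1.npz")
m=redmask(f);m2=np.zeros_like(m);m2[125:245,265:390]=m[125:245,265:390]
e=cv2.fitEllipse(cv2.convexHull(np.argwhere(m2)[:,::-1].astype(np.int32)));hub=ray(d,*e[0],100);print(e,"hub",hub.round(1))
b=np.zeros_like(m);b[135:175,295:330]=(f.max(2)<40)[135:175,295:330]
k,_,st,ce=cv2.connectedComponentsWithStats(b)
for i in range(1,k):
    if st[i,4]>20:
        h=ray(d,*ce[i],135);v=h-hub;print(st[i],ce[i],h.round(1),np.hypot(*v[:2]),np.degrees(np.arctan2(v[1],v[0])))
E
```

```text
((326.74298095703125, 183.73133850097656), (97.3268814086914, 100.89813995361328), 85.87542724609375) hub [ 582.7 -157.5  100. ]
[301 142  19  23 267] [310.68913858 151.62172285] [ 566.7 -112.   135. ] 48.26984241400949 109.38672153609949
```

drive_tool:
  series:
    - [-0.023,0.03,-0.016,0,0,0,-1]
    - [0,0.045,0,0,0,0,-1]
    - [0,0.045,0,0,0,0,-1]
    - [0,0.04,0,0,0,0,-1]
    - [0,0.03,0,0,0,0,-1]
    - [0,0.012,0,0,0,0,-1]
    - [0,0,0,0,0,0,-1]

```text
t: 3.2
eef_pos: [565.8, -108.7, 118.6]
tcp_rot: [-0.488, 0.514, -0.508, 0.49]
ft_force: [-0.3, 0.5, 0.6]
width: 88.2
```

```bash
python3 - <<'E'
from h import *
from station import manip
s=manip.get_state();M=Ro.from_quat(s["tcp_rot"]).as_matrix();print(s["eef_pos"],M.round(3).tolist())
d=manip.get_image("wrist");cv2.imwrite("pics/w2.png",d["frame"])
print(proj(d,[566,-111,155]),proj(d,[583,-158.5,130]))
E
```

```text
[ 565.78973038 -108.65923839  118.62301606] [[-0.045, -0.004, 0.999], [-0.999, 0.007, -0.045], [-0.007, -1.0, -0.004]]
[325.05988007 310.58753307] [361.32766543 354.00870934]
```

View pics/w2.png

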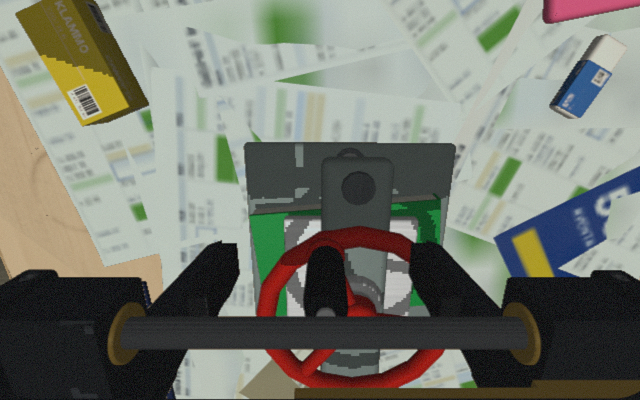

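The handle stands between the fingers: its top is at (325,313) and its foot at (325,250). It's centred in the jaws, so I can close.

drive_tool:
  series:
    - [0,0,0,0,0,0,1]
    - [0,0,0,0,0,0,1]
    - [0,0,0,0,0,0,1]
    - [0,0,0,0,0,0,1]
    - [0,0,0,0,0,0,1]
    - [0,0,0,0,0,0,1]
  squeeze: 25

```text
t: 4.0
eef_pos: [569.8, -109.7, 124.5]
tcp_rot: [0.486, -0.511, 0.511, -0.491]
ft_force: [-0.1, -0.0, 0.4]
width: 30.4
```

drive_tool:
  series:
    - [0,0,0,0,0,0,1]
    - [0,0,0,0,0,0,1]
    - [0,0,0,0,0,0,1]

```text
t: 4.38
eef_pos: [568.9, -109.4, 124.4]
tcp_rot: [-0.486, 0.512, -0.511, 0.491]
ft_force: [-1.0, 0.1, 0.3]
width: 19.4
```

```bash
python3 - <<'E'
from h import *
from station import manip
s=manip.get_state();print({k:np.round(s[k],3).tolist() for k in("t","joint_positions","eef_pos","ft_force","width")})
E
```

```text
{'t': 4.375, 'joint_positions': [-0.237, 0.181, 1.927, 0.007, 1.031, -0.195], 'eef_pos': [568.93, -109.429, 124.367], 'ft_force': [-1.031, 0.125, 0.26], 'width': 19.406}
```

```bash
cat > plan.py <<'E'
import sys,json
from h import *
from station import manip
# usage: plan.py signed_step_deg nrows ; rows for carrying the handle round the hub
H=np.array([583,-158.5]);ZT=121;Rr=50
def main(step,n):
    s=manip.get_state();p=np.array(s["eef_pos"]);M=Ro.from_quat(s["tcp_rot"]).as_matrix();v=p[:2]-H
    th=np.arctan2(v[1],v[0]);print("t",round(s["t"],2),"p",p.round(1),"th",np.degrees(th).round(1),"r",np.hypot(*v).round(1),"F",np.round(s["ft_force"],1),"w",np.round(s["width"],1),"j",np.round(s["joint_positions"],2))
    rv=Ro.from_matrix(M.T@Ro.from_quat([-.486,.512,-.511,.491]).as_matrix()).as_rotvec(degrees=True);print("turn off",rv.round(1))
    q=p.copy();rows=[]
    for i in range(1,n+1):
        a=th+np.radians(step)*i;g=np.array([*(H+Rr*np.array([np.cos(a),np.sin(a)])),p[2]+(ZT-p[2])*i/n])
        rows.append([*(M.T@(g-q)/1e3).round(4).tolist(),0,0,0,1]);q=g
    print(json.dumps(rows))
if __name__=="__main__": main(float(sys.argv[1]),int(sys.argv[2]))
E
python3 plan.py -15 7
```

```text
t 4.38 p [ 568.9 -109.4  124.4] th 106.0 r 51.0 F [-1.   0.1  0.3] w 19.4 j [-0.24  0.18  1.93  0.01  1.03 -0.19]
turn off [0. 0. 0.]
[[-0.0015, 0.0005, 0.0131, 0, 0, 0, 1], [0.0009, 0.0005, 0.013, 0, 0, 0, 1], [0.0042, 0.0005, 0.0123, 0, 0, 0, 1], [0.0073, 0.0005, 0.0108, 0, 0, 0, 1], [0.0098, 0.0005, 0.0086, 0, 0, 0, 1], [0.0117, 0.0004, 0.0057, 0, 0, 0, 1], [0.0128, 0.0004, 0.0025, 0, 0, 0, 1]]
```

drive_tool:
  series:
    - [-0.0015,0.0005,0.013,0,0,0,1]
    - [0.001,0.0005,0.013,0,0,0,1]
    - [0.004,0.0005,0.012,0,0,0,1]
    - [0.007,0.0005,0.011,0,0,0,1]
    - [0.01,0.0005,0.0085,0,0,0,1]
    - [0.0115,0.0005,0.0055,0,0,0,1]

```text
t: 5.12
eef_pos: [631.7, -145.1, 124.2]
tcp_rot: [-0.488, 0.513, -0.509, 0.49]
ft_force: [-8.5, 0.6, 9.1]
width: 19.4
```

```bash
python3 plan.py -15 6
```

```text
t 5.12 p [ 631.7 -145.1  124.2] th 15.3 r 50.5 F [-8.5  0.6  9.1] w 19.4 j [-0.27  0.31  1.77  0.01  1.07 -0.23]
turn off [0.3 0.1 0. ]
[[0.013, 0.0005, 0.0018, 0, 0, 0, 1], [0.013, 0.0005, -0.0011, 0, 0, 0, 1], [0.0123, 0.0005, -0.0044, 0, 0, 0, 1], [0.0107, 0.0005, -0.0074, 0, 0, 0, 1], [0.0085, 0.0005, -0.0099, 0, 0, 0, 1], [0.0056, 0.0005, -0.0118, 0, 0, 0, 1]]
```

drive_tool:
  series:
    - [0.013,0.0005,0.002,0,0,0,1]
    - [0.013,0.0005,-0.001,0,0,0,1]
    - [0.0125,0.0005,-0.0045,0,0,0,1]
    - [0.0105,0.0005,-0.0075,0,0,0,1]
    - [0.0085,0.0005,-0.01,0,0,0,1]

```text
t: 5.75
eef_pos: [608.6, -200.6, 124.3]
tcp_rot: [-0.486, 0.516, -0.506, 0.49]
ft_force: [-1.9, 8.3, 6.6]
width: 19.1
```

```bash
python3 plan.py -8 10
```

```text
t 5.75 p [ 608.6 -200.6  124.3] th -58.8 r 49.3 F [-1.9  8.3  6.6] w 19.1 j [-0.36  0.3   1.78  0.01  1.07 -0.32]
turn off [ 0.6  0.  -0.5]
[[0.0041, 0.0003, -0.0056, 0, 0, 0, 1], [0.0026, 0.0003, -0.0065, 0, 0, 0, 1], [0.0017, 0.0004, -0.0068, 0, 0, 0, 1], [0.0007, 0.0004, -0.0069, 0, 0, 0, 1], [-0.0003, 0.0004, -0.007, 0, 0, 0, 1], [-0.0012, 0.0004, -0.0069, 0, 0, 0, 1], [-0.0022, 0.0004, -0.0066, 0, 0, 0, 1], [-0.0031, 0.0004, -0.0063, 0, 0, 0, 1], [-0.0039, 0.0004, -0.0058, 0, 0, 0, 1], [-0.0047, 0.0004, -0.0052, 0, 0, 0, 1]]
```

drive_tool:
  series:
    - [0.004,0,-0.0055,0,0,0,1]
    - [0.0026,0,-0.0065,0,0,0,1]
    - [0.0017,0,-0.007,0,0,0,1]
    - [0.0007,0,-0.007,0,0,0,1]
    - [-0.0003,0,-0.007,0,0,0,1]
    - [-0.0012,0,-0.007,0,0,0,1]
    - [-0.0022,0,-0.0065,0,0,0,1]
    - [-0.003,0,-0.0065,0,0,0,1]

```text
t: 6.75
eef_pos: [557.7, -200.5, 124.4]
tcp_rot: [-0.483, 0.515, -0.508, 0.492]
ft_force: [3.9, 1.8, -0.2]
width: 19.2
```

```bash
python3 plan.py -8 10
```

```text
t 6.75 p [ 557.7 -200.5  124.4] th -121.1 r 49.0 F [ 3.9  1.8 -0.2] w 19.2 j [-0.4   0.21  1.89  0.02  1.04 -0.36]
turn off [ 0.1 -0.1 -0.6]
[[-0.0029, 0.0004, -0.0064, 0, 0, 0, 1], [-0.0045, 0.0004, -0.0053, 0, 0, 0, 1], [-0.0052, 0.0004, -0.0046, 0, 0, 0, 1], [-0.0058, 0.0004, -0.0039, 0, 0, 0, 1], [-0.0063, 0.0004, -0.003, 0, 0, 0, 1], [-0.0066, 0.0004, -0.0021, 0, 0, 0, 1], [-0.0069, 0.0004, -0.0012, 0, 0, 0, 1], [-0.007, 0.0005, -0.0002, 0, 0, 0, 1], [-0.0069, 0.0005, 0.0008, 0, 0, 0, 1], [-0.0068, 0.0005, 0.0017, 0, 0, 0, 1]]
```

drive_tool:
  series:
    - [-0.003,0,-0.0065,0,0,0,1]
    - [-0.0045,0,-0.0055,0,0,0,1]
    - [-0.005,0,-0.0045,0,0,0,1]
    - [-0.006,0,-0.004,0,0,0,1]
    - [-0.0065,0,-0.003,0,0,0,1]
    - [-0.0065,0,-0.002,0,0,0,1]
    - [-0.007,0,-0.001,0,0,0,1]
    - [-0.007,0,0,0,0,0,1]

```text
t: 7.75
eef_pos: [533.1, -153.4, 124.4]
tcp_rot: [-0.483, 0.512, -0.511, 0.493]
ft_force: [4.5, -3.2, -2.8]
width: 18.9
```

```bash
python3 plan.py -8 10
```

```text
t 7.75 p [ 533.1 -153.4  124.4] th 174.2 r 50.1 F [ 4.5 -3.2 -2.8] w 18.9 j [-0.33  0.13  1.98  0.01  1.02 -0.29]
turn off [-0.3 -0.1 -0.3]
[[-0.0069, 0.0004, 0.001, 0, 0, 0, 1], [-0.0067, 0.0004, 0.0018, 0, 0, 0, 1], [-0.0064, 0.0004, 0.0027, 0, 0, 0, 1], [-0.006, 0.0004, 0.0036, 0, 0, 0, 1], [-0.0054, 0.0004, 0.0044, 0, 0, 0, 1], [-0.0047, 0.0004, 0.0051, 0, 0, 0, 1], [-0.004, 0.0004, 0.0057, 0, 0, 0, 1], [-0.0032, 0.0004, 0.0062, 0, 0, 0, 1], [-0.0023, 0.0004, 0.0066, 0, 0, 0, 1], [-0.0013, 0.0004, 0.0068, 0, 0, 0, 1]]
```

drive_tool:
  series:
    - [-0.007,0,0.001,0,0,0,1]
    - [-0.0065,0,0.002,0,0,0,1]
    - [-0.0065,0,0.003,0,0,0,1]
    - [-0.006,0,0.0035,0,0,0,1]
    - [-0.0055,0,0.0045,0,0,0,1]
    - [-0.0045,0,0.005,0,0,0,1]
    - [-0.004,0,0.0055,0,0,0,1]
    - [-0.003,0,0.006,0,0,0,1]

```text
t: 8.75
eef_pos: [564.1, -111.0, 124.3]
tcp_rot: [-0.486, 0.513, -0.51, 0.49]
ft_force: [-0.3, -4.5, 0.8]
width: 19.3
```

```bash
python3 plan.py -8 10
```

```text
t 8.75 p [ 564.1 -111.   124.3] th 111.7 r 51.1 F [-0.3 -4.5  0.8] w 19.3 j [-0.24  0.17  1.93  0.01  1.03 -0.2 ]
turn off [ 0.1 -0.  -0.1]
[[-0.0014, 0.0004, 0.007, 0, 0, 0, 1], [-0.0015, 0.0004, 0.0068, 0, 0, 0, 1], [-0.0005, 0.0003, 0.007, 0, 0, 0, 1], [0.0004, 0.0003, 0.007, 0, 0, 0, 1], [0.0014, 0.0003, 0.0068, 0, 0, 0, 1], [0.0023, 0.0003, 0.0066, 0, 0, 0, 1], [0.0032, 0.0003, 0.0062, 0, 0, 0, 1], [0.0041, 0.0003, 0.0057, 0, 0, 0, 1], [0.0048, 0.0003, 0.005, 0, 0, 0, 1], [0.0055, 0.0003, 0.0043, 0, 0, 0, 1]]
```

drive_tool:
  series:
    - [-0.0015,0,0.007,0,0,0,1]
    - [-0.0015,0,0.007,0,0,0,1]
    - [-0.0005,0,0.007,0,0,0,1]
    - [0.0005,0,0.007,0,0,0,1]
    - [0.0015,0,0.007,0,0,0,1]
    - [0.0025,0,0.0065,0,0,0,1]
    - [0.003,0,0.006,0,0,0,1]
    - [0.004,0,0.0055,0,0,0,1]

```text
t: 9.75
eef_pos: [617.9, -121.3, 124.3]
tcp_rot: [-0.487, 0.515, -0.508, 0.489]
ft_force: [-6.2, -2.2, 4.3]
width: 19.2
```

```bash
sed -i 's/-158.5/-157.5/' plan.py; python3 plan.py -8 10
```

```text
t 9.75 p [ 617.9 -121.3  124.3] th 46.1 r 50.3 F [-6.2 -2.2  4.3] w 19.2 j [-0.24  0.28  1.81  0.01  1.06 -0.2 ]
turn off [ 0.5  0.  -0.1]
[[0.0052, 0.0003, 0.0047, 0, 0, 0, 1], [0.0056, 0.0003, 0.0042, 0, 0, 0, 1], [0.0061, 0.0003, 0.0034, 0, 0, 0, 1], [0.0065, 0.0003, 0.0025, 0, 0, 0, 1], [0.0068, 0.0003, 0.0015, 0, 0, 0, 1], [0.007, 0.0003, 0.0006, 0, 0, 0, 1], [0.007, 0.0003, -0.0004, 0, 0, 0, 1], [0.0068, 0.0003, -0.0014, 0, 0, 0, 1], [0.0066, 0.0003, -0.0023, 0, 0, 0, 1], [0.0062, 0.0003, -0.0032, 0, 0, 0, 1]]
```

Total so far is 420°, and it still turns freely.

drive_tool:
  series:
    - [0.005,0,0.0045,0,0,0,1]
    - [0.0055,0,0.004,0,0,0,1]
    - [0.006,0,0.0035,0,0,0,1]
    - [0.0065,0,0.0025,0,0,0,1]
    - [0.007,0,0.0015,0,0,0,1]
    - [0.007,0,0.0005,0,0,0,1]
    - [0.007,0,-0.0005,0,0,0,1]

```text
t: 10.62
eef_pos: [633.0, -160.6, 124.3]
tcp_rot: [-0.483, 0.52, -0.504, 0.492]
ft_force: [-1.9, 25.0, 7.9]
width: 19.2
```

```bash
python3 plan.py -8 10
```

```text
t 10.62 p [ 633.  -160.6  124.3] th -3.6 r 50.1 F [-1.9 25.   7.9] w 19.2 j [-0.3   0.32  1.75  0.02  1.08 -0.26]
turn off [ 0.6 -0.2 -1. ]
[[0.007, 0.0002, -0.0007, 0, 0, 0, 1], [0.0068, 0.0002, -0.0015, 0, 0, 0, 1], [0.0065, 0.0002, -0.0025, 0, 0, 0, 1], [0.0061, 0.0002, -0.0034, 0, 0, 0, 1], [0.0056, 0.0002, -0.0042, 0, 0, 0, 1], [0.005, 0.0003, -0.0049, 0, 0, 0, 1], [0.0042, 0.0003, -0.0056, 0, 0, 0, 1], [0.0034, 0.0003, -0.0061, 0, 0, 0, 1], [0.0025, 0.0003, -0.0065, 0, 0, 0, 1], [0.0016, 0.0003, -0.0068, 0, 0, 0, 1]]
```

The force jumped to 25 N tangentially, so this is probably the stop. One more small push to confirm.

drive_tool:
  series:
    - [0.006,0,-0.0005,0,0,0,1]
    - [0.006,0,-0.0005,0,0,0,1]

```text
t: 10.88
eef_pos: [633.1, -160.3, 124.4]
tcp_rot: [-0.477, 0.525, -0.5, 0.497]
ft_force: [-2.8, 19.5, 7.7]
width: 19.1
```

```bash
python3 plan.py -8 1
```

```text
t 10.88 p [ 633.1 -160.3  124.4] th -3.2 r 50.1 F [-2.8 19.5  7.7] w 19.1 j [-0.31  0.32  1.75  0.05  1.09 -0.28]
turn off [ 0.6 -0.3 -2.2]
[[0.0071, 0.0031, -0.0006, 0, 0, 0, 1]]
```

```bash
sed -i 's/;v=p\[:2\]-H/;p=p-19*M[:,1];v=p[:2]-H/; s/ZT=121/ZT=143/' plan.py; python3 plan.py 15 12
```

```text
t 10.88 p [ 633.2 -161.2  143.4] th -4.2 r 50.3 F [-2.8 19.5  7.7] w 19.1 j [-0.31  0.32  1.75  0.05  1.09 -0.28]
turn off [ 0.6 -0.3 -2.2]
[[-0.013, 0.0006, -0.0017, 0, 0, 0, 1], [-0.0121, 0.0006, -0.0047, 0, 0, 0, 1], [-0.0105, 0.0006, -0.0077, 0, 0, 0, 1], [-0.0082, 0.0005, -0.0102, 0, 0, 0, 1], [-0.0052, 0.0004, -0.0119, 0, 0, 0, 1], [-0.002, 0.0002, -0.0129, 0, 0, 0, 1], [0.0014, 0.0001, -0.013, 0, 0, 0, 1], [0.0047, -0.0001, -0.0122, 0, 0, 0, 1], [0.0077, -0.0002, -0.0105, 0, 0, 0, 1], [0.0102, -0.0004, -0.0082, 0, 0, 0, 1], [0.0119, -0.0005, -0.0053, 0, 0, 0, 1], [0.0129, -0.0005, -0.002, 0, 0, 0, 1]]
```

drive_tool:
  series:
    - [0,0,0,0.5,0,-2,1]
    - [0,0,0,0,0,0,1]

```text
t: 11.12
eef_pos: [633.2, -158.8, 124.3]
tcp_rot: [-0.484, 0.515, -0.51, 0.49]
ft_force: [-4.6, 0.9, 4.0]
width: 18.8
```

```bash
python3 plan.py 15 12; python3 - <<'E'
from h import *
from station import manip
d=manip.get_image("top");cv2.imwrite("pics/tstop.png",d["frame"]);d=manip.get_image("wrist");cv2.imwrite("pics/wstop.png",d["frame"])
E
```

```text
t 11.12 p [ 633.1 -159.   143.3] th -1.7 r 50.2 F [-4.6  0.9  4. ] w 18.8 j [-0.29  0.31  1.76  0.01  1.07 -0.25]
turn off [ 0.2 -0.2 -0.3]
[[-0.0129, 0.0002, -0.0021, 0, 0, 0, 1], [-0.012, 0.0002, -0.0052, 0, 0, 0, 1], [-0.0102, 0.0001, -0.0081, 0, 0, 0, 1], [-0.0077, 0.0001, -0.0105, 0, 0, 0, 1], [-0.0048, 0.0001, -0.0122, 0, 0, 0, 1], [-0.0014, 0.0, -0.013, 0, 0, 0, 1], [0.002, -0.0, -0.0129, 0, 0, 0, 1], [0.0052, -0.0, -0.012, 0, 0, 0, 1], [0.0081, -0.0001, -0.0102, 0, 0, 0, 1], [0.0105, -0.0001, -0.0077, 0, 0, 0, 1], [0.0122, -0.0001, -0.0048, 0, 0, 0, 1], [0.013, -0.0001, -0.0015, 0, 0, 0, 1]]
```

Unloaded, the stop reads about −2°. Now I'll back off 720°, with the final angle at about −2° again.

drive_tool:
  series:
    - [-0.013,0,-0.002,0,0,0,1]
    - [-0.012,0,-0.005,0,0,0,1]
    - [-0.01,0,-0.008,0,0,0,1]
    - [-0.0075,0,-0.0105,0,0,0,1]
    - [-0.005,0,-0.012,0,0,0,1]
    - [-0.0015,0,-0.013,0,0,0,1]
    - [0.002,0,-0.013,0,0,0,1]
    - [0.005,0,-0.012,0,0,0,1]

```text
t: 12.22
eef_pos: [559.7, -113.0, 124.4]
tcp_rot: [0.482, -0.511, 0.514, -0.492]
ft_force: [5.8, -5.4, -3.3]
width: 19.3
```

```bash
python3 plan.py 15 12
```

```text
t 12.22 p [ 559.5 -113.1  143.4] th 118.0 r 50.2 F [ 5.8 -5.4 -3.3] w 19.3 j [-0.25  0.16  1.95  0.01  1.02 -0.2 ]
turn off [-0.5 -0.3 -0.1]
[[0.0083, -0.0002, -0.0101, 0, 0, 0, 1], [0.0105, -0.0001, -0.0078, 0, 0, 0, 1], [0.0121, -0.0001, -0.0048, 0, 0, 0, 1], [0.013, -0.0001, -0.0015, 0, 0, 0, 1], [0.0129, -0.0, 0.0019, 0, 0, 0, 1], [0.012, -0.0, 0.0052, 0, 0, 0, 1], [0.0102, 0.0, 0.0081, 0, 0, 0, 1], [0.0078, 0.0001, 0.0105, 0, 0, 0, 1], [0.0048, 0.0001, 0.0121, 0, 0, 0, 1], [0.0015, 0.0002, 0.013, 0, 0, 0, 1], [-0.0019, 0.0002, 0.0129, 0, 0, 0, 1], [-0.0052, 0.0002, 0.012, 0, 0, 0, 1]]
```

Tracking is good, so I'll do 12 rows next (180°, to about 298°).

drive_tool:
  series:
    - [0.0085,0,-0.01,0,0,0,1]
    - [0.0105,0,-0.008,0,0,0,1]
    - [0.012,0,-0.005,0,0,0,1]
    - [0.013,0,-0.0015,0,0,0,1]
    - [0.013,0,0.002,0,0,0,1]
    - [0.012,0,0.005,0,0,0,1]
    - [0.01,0,0.008,0,0,0,1]
    - [0.008,0,0.0105,0,0,0,1]
    - [0.005,0,0.012,0,0,0,1]
    - [0.0015,0,0.013,0,0,0,1]
    - [-0.002,0,0.013,0,0,0,1]
    - [-0.005,0,0.012,0,0,0,1]

```text
t: 13.72
eef_pos: [603.8, -202.8, 124.4]
tcp_rot: [-0.477, 0.518, -0.511, 0.493]
ft_force: [-3.2, 1.1, 3.0]
width: 19.1
```

```bash
python3 plan.py 15 12
```

```text
t 13.72 p [ 603.6 -203.3  143.4] th -65.7 r 50.2 F [-3.2  1.1  3. ] w 19.1 j [-0.38  0.28  1.8   0.03  1.06 -0.33]
turn off [-0.4 -0.8 -1. ]
[[-0.0077, 0.0003, 0.0106, 0, 0, 0, 1], [-0.01, 0.0004, 0.0084, 0, 0, 0, 1], [-0.0118, 0.0004, 0.0055, 0, 0, 0, 1], [-0.0129, 0.0004, 0.0022, 0, 0, 0, 1], [-0.013, 0.0003, -0.0012, 0, 0, 0, 1], [-0.0122, 0.0003, -0.0045, 0, 0, 0, 1], [-0.0107, 0.0002, -0.0075, 0, 0, 0, 1], [-0.0084, 0.0001, -0.01, 0, 0, 0, 1], [-0.0055, 0.0, -0.0118, 0, 0, 0, 1], [-0.0022, -0.0, -0.0129, 0, 0, 0, 1], [0.0012, -0.0001, -0.013, 0, 0, 0, 1], [0.0045, -0.0002, -0.0123, 0, 0, 0, 1]]
```

drive_tool:
  series:
    - [-0.0075,0,0.0105,0,0,0,1]
    - [-0.01,0,0.0085,0,0,-1,1]
    - [-0.012,0,0.0055,0,0,0,1]
    - [-0.013,0,0.002,0,0,0,1]
    - [-0.013,0,-0.001,0,0,0,1]
    - [-0.012,0,-0.0045,0,0,0,1]
    - [-0.0105,0,-0.0075,0,0,0,1]
    - [-0.0085,0,-0.01,0,0,0,1]
    - [-0.0055,0,-0.012,0,0,0,1]
    - [-0.002,0,-0.013,0,0,0,1]
    - [0.001,0,-0.013,0,0,0,1]
    - [0.0045,0,-0.012,0,0,0,1]

```text
t: 15.22
eef_pos: [564.6, -110.9, 124.3]
tcp_rot: [0.486, -0.508, 0.517, -0.488]
ft_force: [4.9, -1.7, -2.9]
width: 19.3
```

```bash
python3 plan.py 15 12
```

```text
t 15.22 p [ 564.4 -110.8  143.3] th 111.8 r 50.3 F [ 4.9 -1.7 -2.9] w 19.3 j [-0.23  0.17  1.94 -0.01  1.02 -0.18]
turn off [-0.4 -0.3  0.7]
[[0.0072, -0.0, -0.0109, 0, 0, 0, 1], [0.0096, -0.0, -0.0089, 0, 0, 0, 1], [0.0115, 0.0, -0.0061, 0, 0, 0, 1], [0.0127, 0.0001, -0.0029, 0, 0, 0, 1], [0.013, 0.0001, 0.0005, 0, 0, 0, 1], [0.0125, 0.0002, 0.0039, 0, 0, 0, 1], [0.011, 0.0002, 0.007, 0, 0, 0, 1], [0.0089, 0.0002, 0.0096, 0, 0, 0, 1], [0.0061, 0.0002, 0.0115, 0, 0, 0, 1], [0.0029, 0.0002, 0.0127, 0, 0, 0, 1], [-0.0005, 0.0002, 0.013, 0, 0, 0, 1], [-0.0039, 0.0001, 0.0125, 0, 0, 0, 1]]
```

drive_tool:
  series:
    - [0.007,0,-0.011,0,0,0,1]
    - [0.0095,0,-0.009,0,0,0,1]
    - [0.0115,0,-0.006,0,0,0,1]
    - [0.0125,0,-0.003,0,0,0,1]
    - [0.013,0,0.0005,0,0,0,1]
    - [0.0125,0,0.004,0,0,0,1]
    - [0.011,0,0.007,0,0,0,1]
    - [0.009,0,0.0095,0,0,0,1]
    - [0.006,0,0.0115,0,0,0,1]
    - [0.003,0,0.0125,0,0,0,1]
    - [-0.0005,0,0.013,0,0,0,1]
    - [-0.004,0,0.0125,0,0,0,1]

```text
t: 16.73
eef_pos: [598.3, -205.0, 124.3]
tcp_rot: [0.482, -0.514, 0.514, -0.489]
ft_force: [-2.8, -1.0, 0.9]
width: 19.2
```

```bash
python3 plan.py 10 8
```

```text
t 16.73 p [ 598.2 -205.1  143.3] th -72.3 r 50.0 F [-2.8 -1.   0.9] w 19.2 j [-0.37  0.27  1.81  0.01  1.05 -0.32]
turn off [-0.1 -0.6  0. ]
[[-0.0038, 0.0001, 0.0078, 0, 0, 0, 1], [-0.0051, 0.0001, 0.0071, 0, 0, 0, 1], [-0.0063, 0.0001, 0.0061, 0, 0, 0, 1], [-0.0072, 0.0001, 0.0049, 0, 0, 0, 1], [-0.008, 0.0001, 0.0035, 0, 0, 0, 1], [-0.0085, 0.0001, 0.0021, 0, 0, 0, 1], [-0.0087, 0.0001, 0.0006, 0, 0, 0, 1], [-0.0087, 0.0001, -0.0009, 0, 0, 0, 1]]
```

Now at 647.7°, with about 70° to go: 6 rows of 10°, then a check.

drive_tool:
  series:
    - [-0.004,0,0.008,0,0,0,1]
    - [-0.005,0,0.007,0,0,0,1]
    - [-0.0065,0,0.006,0,0,0,1]
    - [-0.007,0,0.005,0,0,0,1]
    - [-0.008,0,0.0035,0,0,0,1]
    - [-0.0085,0,0.002,0,0,0,1]
    - [0,0,0,0,0,0,1]

```text
t: 17.6
eef_pos: [632.8, -163.5, 124.3]
tcp_rot: [-0.484, 0.515, -0.512, 0.488]
ft_force: [-3.4, 1.3, 2.4]
width: 19.5
```

```bash
python3 plan.py 5 3
```

```text
t 17.6 p [ 632.8 -163.6  143.3] th -7.0 r 50.2 F [-3.4  1.3  2.4] w 19.5 j [-0.29  0.31  1.76  0.01  1.07 -0.24]
turn off [ 0.2 -0.5 -0. ]
[[-0.0044, 0.0001, -0.0001, 0, 0, 0, 1], [-0.0044, 0.0001, -0.0003, 0, 0, 0, 1], [-0.0043, 0.0001, -0.0007, 0, 0, 0, 1]]
```

drive_tool:
  series:
    - [-0.0045,0,0,0,0,0,1]
    - [0,0,0,0,0,0,1]

```text
t: 17.85
eef_pos: [633.2, -158.7, 124.4]
tcp_rot: [-0.484, 0.515, -0.512, 0.488]
ft_force: [-3.7, 1.7, 2.7]
width: 19.2
```

```bash
python3 plan.py 5 1; python3 - <<'E'
from h import *
from station import manip
d=manip.get_image("top");t=d["frame"];d=manip.get_image("wrist");w=d["frame"]
a=np.hstack([cv2.imread("pics/wstop.png"),w]);b=np.hstack([cv2.resize(x[170:250,330:410],(640,640)) for x in (cv2.imread("pics/tstop.png"),t)])
o=np.vstack([cv2.resize(a,(780,244)),cv2.resize(b[:,:],(780,340))]);cv2.imwrite("pics/end.png",o)
E
```

```text
t 17.85 p [ 633.2 -158.8  143.4] th -1.5 r 50.2 F [-3.7  1.7  2.7] w 19.2 j [-0.29  0.31  1.76  0.01  1.07 -0.24]
turn off [ 0.1 -0.5 -0. ]
[[-0.0043, 0.0004, -0.0005, 0, 0, 0, 1]]
```

View pics/end.png

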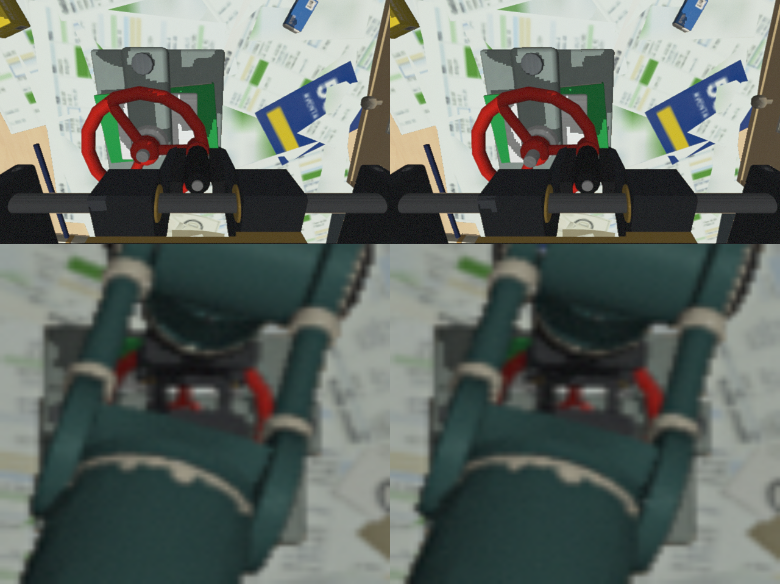

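The wrist views at the stop (left) and now (right) show the wheel spokes and handle in the same place. The stem stands visibly taller at (530,160), as it should after two turns back. The handle is still gripped, so I'm handing in.

```bash
python3 -c "
from station import manip
print(manip.job_done())"
```

```text
the job is handed in; nothing more can be done
None
```

I wound the wheel on the right-hand press (press_2, which holds the green pad) clockwise to its stop, then backed it off two full turns. The gripper still holds the crank handle, and I handed the job in at about 18 s.

- **Stop:** it came after about 470° of winding. The push on the handle jumped to about 25 N, and a second push did not move the handle any further.
- **Two turns back:** the handle's angle about the hub was −1.7° with the push released at the stop, and −1.5° at the end, 720° later. The wheel angle comes from the tool pose, so I put it within a degree or two.
- **Final check:** in the wrist view the spokes and handle sit in the same place as at the stop, and the stem stands higher. The grip opening is 19.2 mm on the 20 mm handle, with only a few newtons of residual force.
- **Everything else:** I did not touch the other press or the other items. I took no separate picture to check them at the end.

No check failed or disagreed.

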